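Nest the tea tin and lock its canister

TASK

Put the tea canister back together: stand the small tin upright in the blue canister base, then take the blue hood off its slanted rest, lower it over the tin with its white stripes at the yellow marks of the base, and twist it clockwise until it stops, so that it is locked with its stripes at the white marks. Do not knock the tin over, and leave the other things on the desk where they are.

Things in the scene. Friction and masses are not known exactly. Their poses are not given: they have to be found in the camera images.
- canister_base: Lower shell of the tea canister, fixed to the desk (neither slides nor turns): round blue foot 96 mm across, 12 mm high, with an open steel cup (the neck) on it. Origin: centre of the underside, z up. Two white marks on the foot lie at its +x and -x: where the hood's stripes point when locked. Two yellow marks lie 50 degrees counterclockwise from them, seen from above.
- base_neck (a point): Centre of the rim of the base's neck, 38 mm above the desk. The neck is 62 mm wide outside, 55 mm inside; its inner floor lies 14 mm above the desk. Two steel lugs, 10 mm wide, stick out of the neck to 73 mm across, 26.5 to 32.5 mm above the desk, one over each yellow mark.
- open_mark (a point): One of the two yellow marks on the base's foot (the other is across the foot), 46 mm from the axis, 12 mm above the desk. With its stripes at the yellow marks, either way round, the hood goes on or off.
- inner_tin: Closed tea tin, upright cylinder 48 mm in diameter, 70 mm high, aluminium with a copper-coloured lid fixed on; about 0.15 kg. Origin: centre of the underside, z up. It stands loosely in the cup of the base.
- hood: Upper shell: blue hollow cylinder 88 mm across, 84 mm high, open below, about 0.2 kg, bar handle on top. Origin: centre of the open rim; z: its axis towards the handle; x: along handle and stripes. White stripes at its +x and -x sides. It starts leaning on the rest, its x axis up the slope. Put on, its rim lies on the foot: origin 12 mm above the base's origin.
- hood_handle (a point): Middle of the hood's wooden bar handle, 106 mm above the rim along the hood's axis. The handle is 64 mm long (hood x), 16 mm thick (hood y) and reaches from 84 mm (top of the shell) to 117 mm above the rim.
- hood_notch (a point): Rim of the hood at its +x stripe. Inside the rim is a flange, 66 mm wide inside and 12 mm high, with two notches 16 mm wide, here and at its -x, that pass the lugs. Once down, the hood turns clockwise seen from above by 50 degrees to locked (its x along the base's x); a stop ends the turn about 3 degrees further, and stops bar the other way. It turns freely.
- slant_rest: Wooden rest, fixed to the desk, 125 mm deep (x) and 116 mm wide (y), its slope of 30 degrees faces its own -x, so that the hood on it leans with its handle 30 degrees from vertical towards the rest's -x; two low bars hold the hood from sliding down. Origin: centre of the underside, z up.
- rest_seat (a point): Point on the slope of the rest, 46 mm above the desk, where the centre of the hood's rim lies at the start.
- tankard: Silver tankard with pens, 83x112x179 mm, loose bystander; origin under its middle.
- magnifier: Brass hand magnifier 80x177x14 mm, lying, loose bystander; origin under its middle.
- notebook: Red notebook 141x91x16 mm, lying behind the slanted rest (not the one at the far left), loose bystander; origin under its middle.

How it is judged:
By the outcome, as a careful person would: the job done as asked, in the order asked, and still so for the second after the job is handed in, with the robot touching nothing.
It also fails if it takes over 64 s, if anything falls off the work surface, if the arm or the gripper's body presses on something with over 40 N, if the wrist force passes 120 N, or if a joint passes its speed limit or range.

ROBOT

A 6-joint arm with a two-finger parallel gripper is mounted at the origin on a cart in front of the work surface, level with it; the furniture and walls round the work are solid. World frame = base frame: x ahead of the robot, y to its left, z up, the work surface at z = 0. Lengths are in m, angles in rad, forces in N, time in s.
With the tool pointing down it reaches from about 0.35 to 0.95 m from the base axis. Payload 17.4 kg.
Tool frame: the origin (TCP) lies midway between the tips of the shut fingers; the grasp point (between the pads) lies 19 mm behind it; z points along the fingers, y is the line along which they close (so a half turn about z gives the same grasp; the last joint's range is limited). The gripper opens to 93 mm and grips with 3 to 60 N. Pads are 15 mm wide; open, the fingers measure 128 mm over their backs; the gripper's body (75 mm by 188 mm) begins 65 mm behind the grasp point.
Start: joints at [1.138, 0.116, 1.442, -0, 1.584, -0.038], TCP at [0.26, 0.623, 0.219] pointing down, gripper open.
Joint ranges: [-2.83, 2.83], [-0.83, 2.19], [0.07, 2.5], [-1.14, 4.28], [0.01, 3], [-2.97, 2.97]. Speed limits (rad/s): [1.89, 1.89, 2.22, 3.14, 3.14, 3.14].

INTERFACE

Orientations are given as a rotation vector (axis times angle).
In Python, from rig import bot, workorder, sensors, get_image gives the robot as it stands (bot), with the cameras as plain functions, the job (workorder) and the readings (sensors).
- The arm moves only by the shell command python3 jog.py 'ROWS'. ROWS is a JSON list of rows, 1 to 10 of them, each of 7 numbers: the opening from 0.0 (shut) to 1.0 (fully open), then dx, dy, dz in parts of the range, where 1.0 means 750 mm, then a rotation vector rx, ry, rz in a scale on which 1.0 is 2 rad; each row is the pose to reach, as a shift and turn from the pose commanded when the command began, along the tool's axes at that moment; what a row does not reach only later rows make up. A row lasts 1/10 s, in which the tool goes at most 0.05 m and 0.15 rad, less where a joint would pass 70% of its speed; a pose out of reach is approached as far as the arm can. The fingers move at their own pace and stop on an object; the grip force is fixed at half the most. Time passes only in rows, so rows that do not move let the fingers close. It prints the time, the measured TCP pose, the force, the opening and the grip force at its end. No shift or turn number may pass 1 either way. Input that does not fit is refused with a message, and nothing moves.
- sensors.sense(): the state, without advancing time (a new reading comes with each control period).
- get_image(name): name is "scene" or "side" or "wrist"; returns a dict with "img" (420x560x3 uint8, red, green, blue), "mtx" (3x3 intrinsics, pixels), "eye" and "rotation" of the camera in the world; the wrist camera has in their place "T_tool_cam" (4x4, takes a point from camera to tool coordinates, whose origin is the TCP and whose axes are the flange's). Camera axes: x right, y down, z forward; pixel columns grow to the right and rows downward; lengths in m; the calibration is good to about 2 mm. A picture is of the moment at which its call begins: read the wrist's pose just before it. There is no depth.
- workorder.sign_off(): hands the job in; it is judged then, once.
The state is a dict: "t": time; "joints": joint angles; "joint_vel": joint speeds; "tau": joint torques, N m; "tcp_pos": TCP position; "orientation": TCP orientation; "force": force on the tool from outside, world axes, zero at the start; "ft_torque": the same for the moment, N m; "grip_width": opening from 0.0 (shut) to 1.0 (fully open); "gripper_force": force on a finger pad.
Only numpy, scipy, OpenCV 4.12 (cv2) and the standard library are available. Lean on these libraries where they do the work, as an engineer would, in place of code of your own. Each camera call takes 0.05 s, during which the arm holds its last target. There are 200 camera calls.

## Working session

There is one attempt and no reset: what is moved stays moved. The work goes in short steps, Python scripts to look and compute and a shell command to move; the robot and the scene stay as the last step left them, time stands still between calls to the robot, and variables do not carry over. Pictures are saved under pics/ and viewed, at most 10 in all, crops included, and the job is handed in when it is done.

```bash
ls; mkdir -p pics
python3 - <<'E'
from rig import bot, workorder, sensors, get_image
import cv2,pickle
s=sensors.sense();print(s)
d={}
for n in("scene","side","wrist"):
    d[n]=get_image(n);cv2.imwrite(f"pics/{n}0.png",d[n]["img"][:,:,::-1]);print(n,{k:v for k,v in d[n].items() if k!="img"})
d["s"]=s
pickle.dump(d,open("v0.pkl","wb"))
E
```

```text
jog.py
pics
rig.py
{'t': 0.0, 'joints': array([ 1.13816870e+00,  1.16467497e-01,  1.44228954e+00, -4.18064097e-06,
        1.58401003e+00, -3.77964276e-02]), 'joint_vel': array([-0.00139458,  0.00078167, -0.0009299 ,  0.00129465,  0.00092647,
       -0.00114304]), 'tau': array([ 4.38307092e-03, -7.21272111e+01, -6.22602153e+01,  7.81861274e-02,
        2.40594201e-02, -5.34523440e-05]), 'tcp_pos': array([0.25955567, 0.62286458, 0.21790258]), 'orientation': array([-6.16125837e-01, -3.08030779e+00,  1.79535299e-03]), 'force': array([ 0.31284389,  0.80150476, -0.03054706]), 'ft_torque': array([-0.02984034,  0.02002612,  0.0073142 ]), 'gripper_force': 0.0, 'grip_width': 1.001290831563393}
scene {'mtx': array([[519.74147161,   0.        , 284.37829286],
       [  0.        , 519.74147161, 218.67882644],
       [  0.        ,   0.        ,   1.        ]]), 'eye': array([ 0.03715452, -0.80386631,  0.94810091]), 'rotation': array([-2.1685192 ,  0.6108863 , -0.29750893])}
side {'mtx': array([[504.18882399,   0.        , 283.00100816],
       [  0.        , 504.18882399, 209.6208967 ],
       [  0.        ,   0.        ,   1.        ]]), 'eye': array([0.41535034, 1.21077607, 0.63118899]), 'rotation': array([-0.24395762,  2.59054932, -1.63038759])}
wrist {'mtx': array([[340.81523513,   0.        , 279.83407114],
       [  0.        , 340.81523513, 207.27441695],
       [  0.        ,   0.        ,   1.        ]]), 'T_tool_cam': array([[ 1.69829617e-03, -9.56843094e-01, -2.90600086e-01,
         8.25894154e-02],
       [ 9.99998281e-01,  1.40864923e-03,  1.20590798e-03,
        -1.68835057e-04],
       [-7.44511134e-04, -2.90601634e-01,  9.56843841e-01,
        -1.65880083e-01],
       [ 0.00000000e+00,  0.00000000e+00,  0.00000000e+00,
         1.00000000e+00]])}
```

View pics/scene0.png

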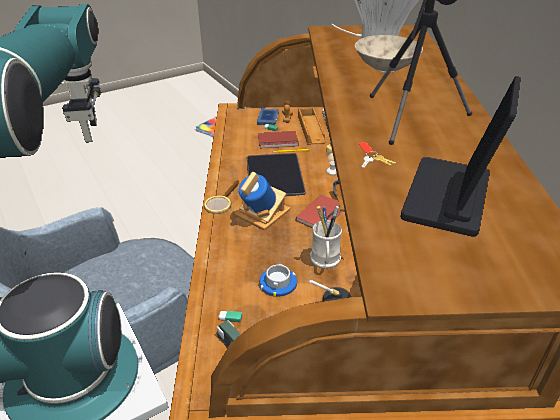

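View pics/side0.png

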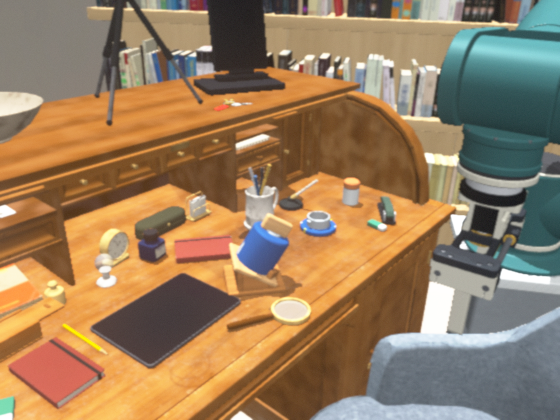

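The scene view shows the base at (278,278), the hood leaning at (257,193) and the tankard at (327,245). In the side view the base is at (318,222), the tin with its copper lid at (351,191), the hood at (262,248), the handle at (277,226) and the magnifier at (290,310).

```bash
cat > h.py <<'E'
import numpy as np,cv2
from scipy.spatial.transform import Rotation as R
from rig import bot, workorder, sensors, get_image
def cam(im,s=None):
    if "eye" in im: return np.array(im["eye"]),R.from_rotvec(im["rotation"]).as_matrix()
    Rt=R.from_rotvec(s["orientation"]).as_matrix();T=im["T_tool_cam"]
    return s["tcp_pos"]+Rt@T[:3,3],Rt@T[:3,:3]
def ray(im,p,s=None):
    e,M=cam(im,s);d=M@np.linalg.inv(im["mtx"])@np.array([p[0],p[1],1.]);return e,d/np.linalg.norm(d)
def plane(im,p,z,s=None):
    e,d=ray(im,p,s);return e+d*(z-e[2])/d[2]
def tri(*rs):
    A=sum(np.eye(3)-np.outer(d,d) for e,d in rs);b=sum((np.eye(3)-np.outer(d,d))@e for e,d in rs)
    return np.linalg.solve(A,b)
def proj(im,P,s=None):
    e,M=cam(im,s);c=im["mtx"]@(M.T@(np.asarray(P)-e));return c[:2]/c[2]
def todelta(P,Rm,s=None):
    "shift and turn in tool axes from the present pose to TCP P, orientation Rm"
    s=s or sensors.sense();R0=R.from_rotvec(s["orientation"]).as_matrix()
    return np.round(R0.T@(np.asarray(P)-s["tcp_pos"]),4),np.round(R.from_matrix(R0.T@Rm).as_rotvec(),4)
def down(a):
    "tool down with its y (closing line) at angle a"
    y=np.array([np.cos(a),np.sin(a),0]);z=np.array([0,0,-1.]);return np.stack([np.cross(y,z),y,z],1)
def snap(n,f):
    s=sensors.sense();im=get_image(n);cv2.imwrite(f"pics/{f}.png",im["img"][:,:,::-1])
    import pickle;pickle.dump((im,s),open(f"pics/{f}.pkl","wb"));return im,s
E
python3 - <<'E'
from h import *;import pickle
d=pickle.load(open("v0.pkl","rb"));a,b=d["scene"],d["side"]
np.set_printoptions(precision=4,suppress=True)
print("base",plane(a,(278,270),.038),plane(b,(318,215),.038))
print("tin",plane(b,(352,182),.07))
print("handle",tri(ray(a,(248,182)),ray(b,(277,226))))
print("magn",plane(a,(217,204),.01),plane(b,(290,310),.01))
print("tankard",plane(b,(258,222),0.0),plane(a,(326,262),0))
print("tool",R.from_rotvec(d["s"]["orientation"]).as_matrix())
e,M=cam(d["wrist"],d["s"]);print("wristcam",e,M[:,2])
for t in(.3,.35,.4): print(todelta((.5,0,.35),down(np.pi/2),d["s"]))
E
```

```text
base [0.5199 0.015  0.038 ] [0.5156 0.0083 0.038 ]
tin [ 0.4368 -0.1653  0.07  ]
handle [0.5789 0.275  0.1341]
magn [0.5249 0.3838 0.01  ] [0.5281 0.3933 0.01  ]
tankard [0.6782 0.0106 0.    ] [0.6652 0.0086 0.    ]
tool [[-0.9231  0.3847 -0.0005]
 [ 0.3847  0.9231 -0.0011]
 [ 0.     -0.0012 -1.    ]]
wristcam [0.1833 0.6547 0.3838] [ 0.2682 -0.1117 -0.9569]
(array([-0.4615, -0.4826, -0.1315]), array([-0.0012, -0.0003, -0.3948]))
(array([-0.4615, -0.4826, -0.1315]), array([-0.0012, -0.0003, -0.3948]))
(array([-0.4615, -0.4826, -0.1315]), array([-0.0012, -0.0003, -0.3948]))
```

Run:
```python
from h import *
print(todelta((.42,.25,.3),down(np.pi/2)),todelta((.42,-.03,.28),down(np.pi/2)))
```

```text
(array([-0.2916, -0.2826, -0.0817]), array([-8.000e-04, -3.000e-04, -3.948e-01])) (array([-0.3993, -0.5411, -0.0615]), array([-8.000e-04, -3.000e-04, -3.948e-01]))
```

Units first: shifts go in shares of 750 mm and turns go in shares of 2 rad. So -0.29 m is -0.3867, -0.28 m is -0.3733, -0.395 rad is -0.1975.

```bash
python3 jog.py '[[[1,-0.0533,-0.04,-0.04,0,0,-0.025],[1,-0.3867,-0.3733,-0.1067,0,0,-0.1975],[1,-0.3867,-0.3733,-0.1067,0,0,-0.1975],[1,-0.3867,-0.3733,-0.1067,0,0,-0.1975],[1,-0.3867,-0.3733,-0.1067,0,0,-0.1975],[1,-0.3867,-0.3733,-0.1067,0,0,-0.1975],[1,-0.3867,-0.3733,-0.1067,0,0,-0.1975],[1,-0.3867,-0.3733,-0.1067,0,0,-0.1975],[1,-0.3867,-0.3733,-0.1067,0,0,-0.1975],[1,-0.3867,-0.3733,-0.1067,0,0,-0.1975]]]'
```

```text
refused: ROWS must be a list of rows, each a list of 7 numbers. Nothing was moved.
```

Wrong form. The message asks for a list of rows, each a list of 7 numbers, so I'll send the same numbers that way.

```bash
python3 jog.py '[[1,-0.0533,-0.04,-0.04,0,0,-0.025],[1,-0.3867,-0.3733,-0.1067,0,0,-0.1975],[1,-0.3867,-0.3733,-0.1067,0,0,-0.1975],[1,-0.3867,-0.3733,-0.1067,0,0,-0.1975],[1,-0.3867,-0.3733,-0.1067,0,0,-0.1975],[1,-0.3867,-0.3733,-0.1067,0,0,-0.1975],[1,-0.3867,-0.3733,-0.1067,0,0,-0.1975],[1,-0.3867,-0.3733,-0.1067,0,0,-0.1975],[1,-0.3867,-0.3733,-0.1067,0,0,-0.1975],[1,-0.3867,-0.3733,-0.1067,0,0,-0.1975]]'
python3 -c "
from h import *
snap('wrist','w1')"
python3 jog.py '[[1,0,-0.3733,0.0267,0,0,0],[1,0,-0.3733,0.0267,0,0,0],[1,0,-0.3733,0.0267,0,0,0],[1,0,-0.3733,0.0267,0,0,0],[1,0,-0.3733,0.0267,0,0,0],[1,0,-0.3733,0.0267,0,0,0],[1,0,-0.3733,0.0267,0,0,0],[1,0,-0.3733,0.0267,0,0,0]]'
python3 -c "
from h import *
snap('wrist','w2')"
```

```text
t: 1.15
tcp_pos: [0.4203, 0.2516, 0.2991]
orientation: [0.004, 3.141, 0.001]
force: [-0.3, -0.3, 0.0]
grip_width: 1.002
gripper_force: 0.0
t: 2.0
tcp_pos: [0.4199, -0.0262, 0.2783]
orientation: [-0.0, -3.141, -0.001]
force: [0.0, -0.7, -0.6]
grip_width: 1.001
gripper_force: 0.0
```

View pics/w1.png

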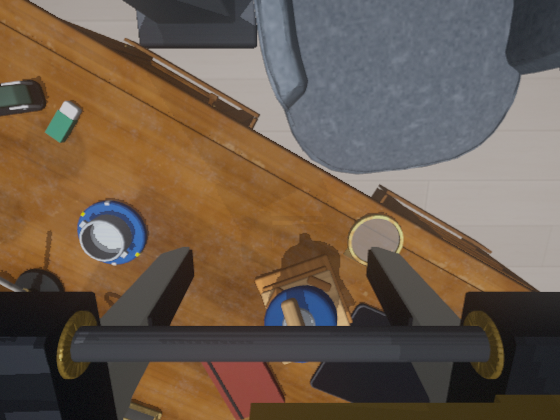

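View pics/w2.png

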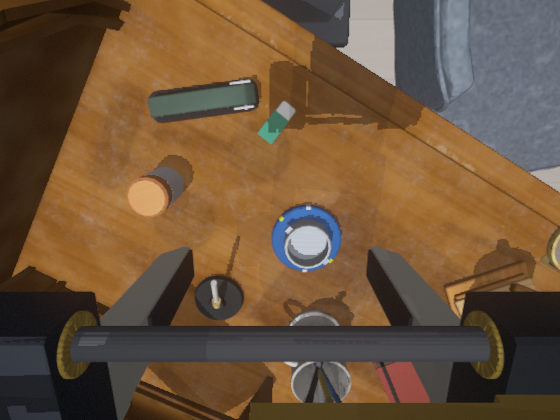

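The w1 view shows the base at (111,233), the rest and hood at (300,305), and the magnifier at (376,240). The w2 view shows the tin's copper lid at (150,196), the base at (306,239), with yellow marks near (281,219) and (330,262) and white marks near (308,208) and (304,270).

Run:
```python
from h import *;import pickle
np.set_printoptions(precision=4,suppress=True)
im,s=pickle.load(open("pics/w2.pkl","rb"));hsv=cv2.cvtColor(im["img"],cv2.COLOR_RGB2HSV)
def blobs(m,roi,amin):
    x0,y0,x1,y1=roi;k=np.zeros_like(m);k[y0:y1,x0:x1]=m[y0:y1,x0:x1]
    n,l,st,c=cv2.connectedComponentsWithStats(k)
    return [(c[i],st[i,4],np.uint8(l==i)) for i in range(1,n) if st[i,4]>=amin]
lid=blobs(cv2.inRange(hsv,(5,130,175),(18,255,255)),(110,160,195,230),150)
for c,a,m in lid: 
    cn=cv2.findContours(m,0,1)[0][0];el=cv2.fitEllipse(cv2.convexHull(cn));print("lid",c,a,el,plane(im,el[0],.07,s),plane(im,c,.07,s))
roi=(262,196,352,282)
bl=cv2.inRange(hsv,(100,120,50),(125,255,255))
pts=np.vstack([cv2.findContours(m,0,1)[0][0] for c,a,m in blobs(bl,roi,100)]);el=cv2.fitEllipse(cv2.convexHull(pts));print("foot",el,plane(im,el[0],.009,s))
for nm,lo,hi in(("yel",(20,120,120),(35,255,255)),("whi",(0,0,190),(180,60,255))):
    for c,a,m in blobs(cv2.inRange(hsv,lo,hi),roi,4):
        p=plane(im,c,.012,s);print(nm,c,a,p)
for p in((110,30),(10,290),(45,200)):print("wall",plane(im,p,0,s))
print("stapler",plane(im,(152,104),.04,s),plane(im,(205,118),.03,s),"stamp",plane(im,(218,297),.03,s),plane(im,(195,297),.03,s))
cv2.imwrite("pics/w2c.png",cv2.resize(im["img"][190:290,100:360,::-1],None,fx=3,fy=3,interpolation=cv2.INTER_CUBIC))
```

```text
lid [139.032 201.208] 250 ((141.50332641601562, 197.86773681640625), (35.77531814575195, 52.7904052734375), 103.12984466552734) [ 0.4399 -0.1825  0.07  ] [ 0.4439 -0.1858  0.07  ]
foot ((305.98736572265625, 237.91941833496094), (63.890655517578125, 68.503662109375), 81.73977661132812) [0.5133 0.0109 0.009 ]
yel [280.6875 217.875 ] 16 [ 0.4833 -0.0239  0.012 ]
yel [330.8333 260.5833] 12 [0.546 0.046 0.012]
whi [307.8571 208.0714] 14 [0.4696 0.0121 0.012 ]
whi [288.3478 229.5652] 23 [ 0.5    -0.0135  0.012 ]
whi [308.3706 242.5378] 939 [0.5189 0.014  0.012 ]
whi [304.    270.375] 8 [0.5611 0.009  0.012 ]
wall [ 0.2546 -0.2251  0.    ]
wall [ 0.5995 -0.421   0.    ]
wall [ 0.4623 -0.3425  0.    ]
stapler [ 0.3378 -0.1704  0.04  ] [ 0.3534 -0.1133  0.03  ] stamp [ 0.5925 -0.1103  0.03  ] [ 0.5926 -0.142   0.03  ]
```

View pics/w2c.png

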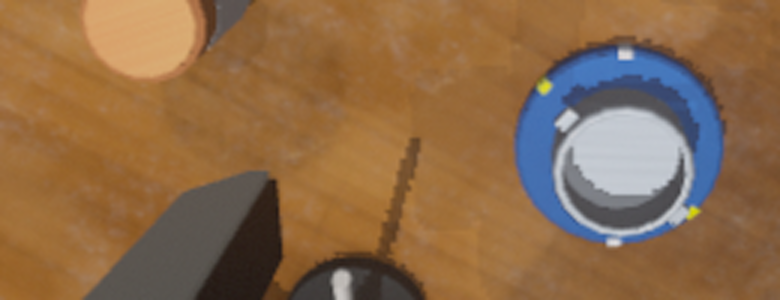

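The crop shows the base with two white marks about vertical and the yellow ones on the diagonal over the lugs. Base axis is about (0.515, 0.011), yaw −1.9°. The lid is cut off at the crop's top, so I'll refit it.

Run:
```python
from h import *;import pickle
np.set_printoptions(precision=4,suppress=True)
im,s=pickle.load(open("pics/w2.pkl","rb"));c=cv2.cvtColor(im["img"][165:230,115:200],cv2.COLOR_RGB2GRAY)
h=cv2.cvtColor(im["img"],cv2.COLOR_RGB2HSV)
for p in((149,196),(135,190),(160,205),(120,196),(149,225)):print(p,h[p[1],p[0]])
k=cv2.HoughCircles(cv2.resize(c,None,fx=4,fy=4,interpolation=cv2.INTER_CUBIC),cv2.HOUGH_GRADIENT,1,200,param1=120,param2=15,minRadius=60,maxRadius=100)
for x,y,r in k[0]:
    p=(115+x/4,165+y/4);print(p,r/4,plane(im,p,.07,s))
    print("rot",todelta((*plane(im,p,.07,s)[:2],.12),down(np.pi/2)))
```

```text
(149, 196) [ 16 125 216]
(135, 190) [ 15 126 216]
(160, 205) [ 16 122 216]
(120, 196) [ 16 141 172]
(149, 225) [ 16 164 159]
(np.float32(145.375), np.float32(200.125)) 22.85 [ 0.4426 -0.1784  0.07  ]
rot (array([-0.0226, -0.1528,  0.1583]), array([ 0.0005, -0.0005,  0.0011]))
```

Scaled: 0.15 m is 0.2, -0.149 m is -0.1987.

```bash
python3 jog.py '[[1,-0.0267,-0.1987,0.2,0,0,0],[1,-0.0267,-0.1987,0.2,0,0,0],[1,-0.0267,-0.1987,0.2,0,0,0],[1,-0.0267,-0.1987,0.2,0,0,0],[1,-0.0267,-0.1987,0.2,0,0,0],[1,-0.0267,-0.1987,0.2,0,0,0]]'
python3 - <<'E'
from h import *
np.set_printoptions(precision=4,suppress=True)
im,s=snap('wrist','w3');h=cv2.cvtColor(im["img"],cv2.COLOR_RGB2HSV)
m=cv2.inRange(h,(13,110,200),(18,132,225));m=cv2.morphologyEx(m,cv2.MORPH_OPEN,np.ones((5,5)))
cn=max(cv2.findContours(m,0,1)[0],key=cv2.contourArea);el=cv2.fitEllipse(cv2.convexHull(cn));print(el,cv2.contourArea(cn))
P=plane(im,el[0],.07,s);print(P,todelta((P[0],P[1],.031),down(np.pi/2)))
E
```

```text
t: 2.65
tcp_pos: [0.4397, -0.1751, 0.1273]
orientation: [0.001, -3.139, -0.002]
force: [-0.0, -0.1, 1.2]
grip_width: 1.001
gripper_force: 0.0Traceback (most recent call last):
  File "<stdin>", line 5, in <module>
ValueError: max() iterable argument is empty
```

View pics/w3.png

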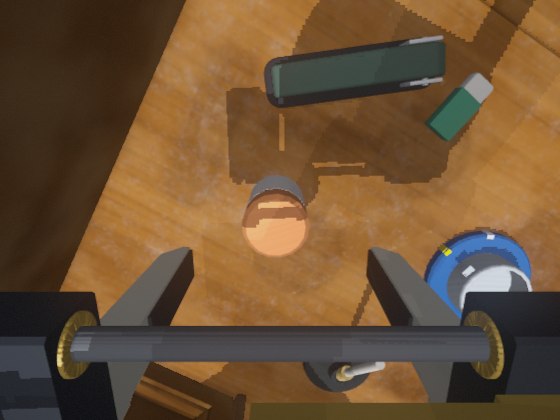

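The lid spans columns 243–308 and rows 194–257, so its centre is near (276,225), partly in the gripper's shadow.

Run:
```python
from h import *;import pickle
np.set_printoptions(precision=4,suppress=True)
im,s=pickle.load(open("pics/w3.pkl","rb"))
print([plane(im,p,.07,s) for p in((276,225.5),(243,225),(308,225),(276,257.5))])
P=plane(im,(276,225.5),.07,s);print(P,todelta((P[0],P[1],.033),down(np.pi/2)))
```

```text
[array([ 0.4381, -0.177 ,  0.07  ]), array([ 0.4378, -0.2   ,  0.07  ]), array([ 0.4377, -0.1547,  0.07  ]), array([ 0.4625, -0.177 ,  0.07  ])]
[ 0.4381 -0.177   0.07  ] (array([ 0.002 , -0.0024,  0.096 ]), array([ 0.0006, -0.0005,  0.001 ]))
```

Scaled: 0.095 m is 0.1267, 0.07 m is 0.0933.

```bash
python3 jog.py '[[1,0.0027,-0.0027,0.0533,0,0,0],[1,0.0027,-0.0027,0.0933,0,0,0],[1,0.0027,-0.0027,0.1267,0,0,0],[0.4,0.0027,-0.0027,0.1267,0,0,0],[0.4,0.0027,-0.0027,0.1267,0,0,0],[0.4,0.0027,-0.0027,0.1267,0,0,0],[0.4,0.0027,-0.0027,0.1267,0,0,0],[0.4,0.0027,-0.0027,0.1267,0,0,0],[0.4,0.0027,-0.0027,0.1267,0,0,0]]'
python3 -c "
from h import *
s=sensors.sense();print(todelta((.515,.011,.12),down(np.pi/2)))"
```

```text
t: 3.6
tcp_pos: [0.4379, -0.178, 0.0342]
orientation: [-0.0, 3.141, -0.0]
force: [0.4, 0.0, 0.2]
grip_width: 0.529
gripper_force: 0.0
(array([-0.0772,  0.189 , -0.0858]), array([-0.0003,  0.0007,  0.0001]))
```

```bash
python3 jog.py '[[0.3,0,0,0,0,0,0],[0.3,0,0,0,0,0,0],[0.3,0,0,0,0,0,0]]'
```

```text
t: 3.9
tcp_pos: [0.4379, -0.1781, 0.0341]
orientation: [-0.0, 3.141, -0.0]
force: [-1.1, -0.1, 6.3]
grip_width: 0.511
gripper_force: 30.0
```

Scaled: 0.189 m is 0.252, -0.077 m is -0.1027.

```bash
python3 jog.py '[[0.3,0,0,-0.0533,0,0,0],[0.3,0,0,-0.0933,0,0,0],[0.3,-0.1027,0.252,-0.0933,0,0,0],[0.3,-0.1027,0.252,-0.0933,0,0,0],[0.3,-0.1027,0.252,-0.0933,0,0,0],[0.3,-0.1027,0.252,-0.0933,0,0,0],[0.3,-0.1027,0.252,-0.0933,0,0,0],[0.3,-0.1027,0.252,-0.0933,0,0,0]]'
python3 -c "
from h import *
im,s=snap('wrist','w4');print(s['tcp_pos'],s['grip_width']);snap('side','s4')
c=im['img'][150:330,190:400,::-1];cv2.imwrite('pics/w4c.png',cv2.resize(c,None,fx=3,fy=3))"
```

```text
t: 4.7
tcp_pos: [0.5146, 0.012, 0.1031]
orientation: [0.004, -3.14, 0.0]
force: [0.7, -0.6, -1.6]
grip_width: 0.509
gripper_force: 30.0
[0.51458144 0.01204831 0.10307656] 0.5092272111574567
```

View pics/w4c.png

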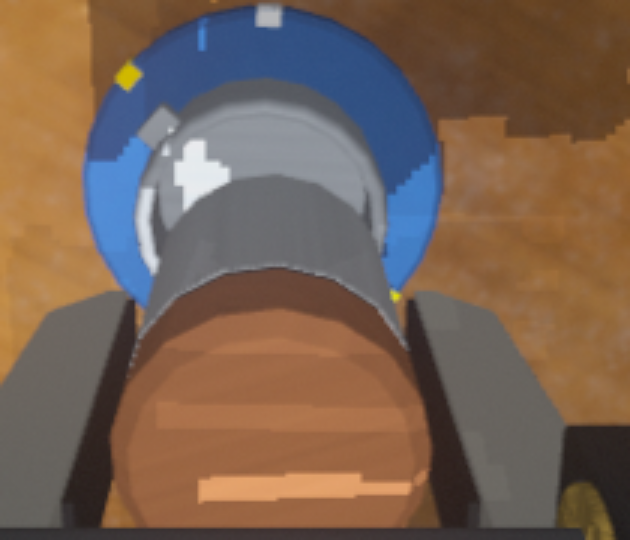

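The crop shows the tin in the fingers over the base: yellow mark at (232.7,175.3), white mark at (279.3,155.3), and the near edge of the tin's underside at (281.7,208.3), full-image pixels.

Run:
```python
from h import *;import pickle
np.set_printoptions(precision=4,suppress=True)
im,s=pickle.load(open("pics/w4.pkl","rb"))
print("white,yellow",plane(im,(279.3,155.3),.012,s),plane(im,(232.7,175.3),.012,s),plane(im,(321.7,248.7),.012,s))
print("tin near edge",plane(im,(281.7,208.3),s["tcp_pos"][2]-.034,s))
print("foot left/right",plane(im,(190+84/3,150+175/3),.012,s),plane(im,(190+441/3,150+175/3),.012,s))
print("rim L/R/near",plane(im,(190+137/3,150+205/3),.038,s),plane(im,(190+385/3,150+205/3),.038,s),plane(im,(190+262/3,150+101/3),.038,s))
```

```text
white,yellow [0.4691 0.0121 0.012 ] [ 0.4846 -0.0235  0.012 ] [0.5453 0.0471 0.012 ]
tin near edge [0.4934 0.0137 0.0691]
foot left/right [ 0.5111 -0.036   0.012 ] [0.5107 0.0578 0.012 ]
rim L/R/near [ 0.5106 -0.0189  0.038 ] [0.5103 0.0402 0.038 ] [0.4851 0.0108 0.038 ]
```

Scaled: 0.044 m is 0.0587, -0.001 m is -0.0013.

```bash
python3 jog.py '[[0.3,0.0013,-0.0013,0.0267,0,0,0],[0.3,0.0013,-0.0013,0.04,0,0,0],[0.3,0.0013,-0.0013,0.0507,0,0,0],[0.3,0.0013,-0.0013,0.0587,0,0,0],[0.3,0.0013,-0.0013,0.0587,0,0,0]]'
```

```text
t: 5.3
tcp_pos: [0.5133, 0.0098, 0.059]
orientation: [-0.001, -3.141, -0.0]
force: [-0.1, 0.7, -0.9]
grip_width: 0.512
gripper_force: 30.0
```

Scaled: 0.01 m is 0.0133, 0.009 m is 0.012.

```bash
python3 jog.py '[[0.3,0,0,0.0067,0,0,0],[0.3,0,0,0.012,0,0,0],[0.3,0,0,0.0133,0,0,0],[0.3,0,0,0.0133,0,0,0]]'
```

```text
t: 5.7
tcp_pos: [0.5137, 0.0101, 0.0496]
orientation: [0.0, -3.141, 0.0]
force: [0.0, -0.4, -1.2]
grip_width: 0.51
gripper_force: 30.0
```

```bash
cat >> h.py <<'E'
def rest_tool(yaw,tilt=np.pi/6):
    rx=np.array([np.cos(yaw),np.sin(yaw),0]);ry=np.array([-np.sin(yaw),np.cos(yaw),0]);ax=-np.sin(tilt)*rx+np.array([0,0,np.cos(tilt)])
    return np.stack([np.cross(ry,-ax),ry,-ax],1),ax,rx
E
python3 jog.py '[[0.58,0,0,0.0013,0,0,0],[0.7,0,0,0.0013,0,0,0],[1,0,0,0.0013,0,0,0],[1,0,0,0.0013,0,0,0],[1,0,0,0.0013,0,0,0],[1,0,0,-0.04,0,0,0],[1,0,0,-0.1067,0,0,0],[1,0,0,-0.1733,0,0,0],[1,0,0,-0.24,0,0,0],[1,0,0,-0.2933,0,0,0]]'
python3 - <<'E'
from h import *;import pickle
np.set_printoptions(precision=4,suppress=True)
im,s=pickle.load(open("pics/w1.pkl","rb"))
for p in((258,278),(322,258)): print(plane(im,p,.02,s))
y=np.radians(17);M,ax,rx=rest_tool(y);seat=np.array([.579,.275,.134])-.106*ax;print(seat)
print(todelta(seat+.21*ax,M))
snap('wrist','w5')
E
```

```text
t: 6.7
tcp_pos: [0.5136, 0.0101, 0.2729]
orientation: [-0.0, 3.139, -0.0]
force: [0.1, 0.4, -0.2]
grip_width: 0.998
gripper_force: 0.0
[0.5809 0.2206 0.02  ]
[0.5492 0.3128 0.02  ]
[0.6297 0.2905 0.0422]
(array([-0.0156,  0.2497,  0.0489]), array([-0.078 , -0.5176, -0.2895]))
```

Scaled: 0.25 m is 0.3333, 0.04 m is 0.0533, -0.52 rad is -0.26.

```bash
python3 jog.py '[[1,-0.02,0.3333,0.0533,-0.04,-0.26,-0.15],[1,-0.02,0.3333,0.0533,-0.04,-0.26,-0.15],[1,-0.02,0.3333,0.0533,-0.04,-0.26,-0.15],[1,-0.02,0.3333,0.0533,-0.04,-0.26,-0.15],[1,-0.02,0.3333,0.0533,-0.04,-0.26,-0.15],[1,-0.02,0.3333,0.0533,-0.04,-0.26,-0.15],[1,-0.02,0.3333,0.0533,-0.04,-0.26,-0.15],[1,-0.02,0.3333,0.0533,-0.04,-0.26,-0.15]]'
python3 -c "
from h import *
im,s=snap('wrist','w6')
c=im['img'][60:340,100:460,::-1];cv2.imwrite('pics/w6c.png',cv2.resize(c,None,fx=2,fy=2))"
```

```text
t: 7.55
tcp_pos: [0.5289, 0.2594, 0.2298]
orientation: [-0.401, 2.591, 0.107]
force: [0.1, 0.6, 0.3]
grip_width: 1.001
gripper_force: 0.0
```

View pics/w6c.png

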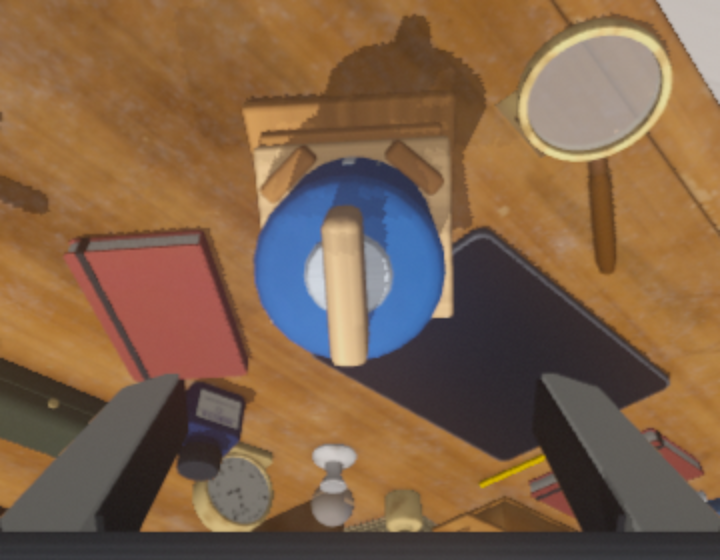

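The crop shows the handle running from (345,208) to (349,365), nearly along the tool's x axis. The stud bars are at the top and nothing stands in the fingers' way.

Run:
```python
from h import *;import pickle
np.set_printoptions(precision=4,suppress=True)
im,s=pickle.load(open("pics/w6.pkl","rb"))
f=lambda x,y:(100+x/2,60+y/2)
far=plane(im,f(349,365),.1633,s)
for y in(208,222): 
    n=plane(im,f(345,y),.1313,s);d=far-n;print(n,far,np.linalg.norm(d),np.degrees(np.arctan2(d[1],d[0])),np.degrees(np.arcsin(d[2]/np.linalg.norm(d))))
nb=plane(im,f(345,208),.046+.084*.866-.016+.01,s);print("near base",nb)
print("bar",[plane(im,f(*p),.04,s) for p in((262,135),(440,128))])
h=cv2.cvtColor(im["img"],cv2.COLOR_RGB2HSV);m=cv2.inRange(h,(95,110,40),(125,255,255));m[:,:210]=0;m[:,330:]=0;m[250:]=0
cn=max(cv2.findContours(m,0,1)[0],key=cv2.contourArea);print(cv2.fitEllipse(cv2.convexHull(cn)),cv2.boundingRect(cn))
```

```text
[0.5423 0.259  0.1313] [0.5956 0.2772 0.1633] 0.06476915606765785 18.897106635439673 29.607938144471213
[0.5491 0.261  0.1313] [0.5956 0.2772 0.1633] 0.05877604986326574 19.199603213635356 32.98636562414167
near base [0.5572 0.2632 0.1127]
bar [array([0.5827, 0.2262, 0.04  ]), array([0.5517, 0.3099, 0.04  ])]
((274.70233154296875, 193.68116760253906), (92.03718566894531, 94.59810638427734), 100.60951232910156) (228, 148, 94, 91)
```

Run:
```python
from h import *
np.set_printoptions(precision=4,suppress=True)
M,ax,rx=rest_tool(np.radians(19.3));c=np.array([.5693,.2683,.1473])
print(c-.117*ax, todelta(c+.02*ax,M),todelta(c-.027*ax,M))
```

```text
[0.6245 0.2876 0.046 ] (array([ 0.0057, -0.0036,  0.0722]), array([-0.016 ,  0.0006, -0.0265])) (array([ 0.0058, -0.0028,  0.1192]), array([-0.016 ,  0.0006, -0.0265]))
```

Scaled: 0.118 m is 0.1573, 0.105 m is 0.14, -0.026 rad is -0.013.

```bash
python3 jog.py '[[0.7,0.008,-0.0047,0.0533,-0.008,0,-0.013],[0.5,0.008,-0.0047,0.0933,-0.008,0,-0.013],[0.5,0.008,-0.004,0.12,-0.008,0,-0.013],[0.5,0.008,-0.004,0.14,-0.008,0,-0.013],[0.5,0.008,-0.004,0.1573,-0.008,0,-0.013],[0.5,0.008,-0.004,0.1573,-0.008,0,-0.013],[0.35,0.008,-0.004,0.1573,-0.008,0,-0.013],[0.25,0.008,-0.004,0.1573,-0.008,0,-0.013]]'
python3 - <<'E'
from h import *
im,s=snap('wrist','w7');print(s['tcp_pos'],s['grip_width'])
c=im['img'][140:330,170:390,::-1];cv2.imwrite('pics/w7c.png',cv2.resize(c,None,fx=3,fy=3))
E
```

```text
t: 8.4
tcp_pos: [0.581, 0.2736, 0.1257]
orientation: [-0.44, 2.584, 0.119]
force: [-0.1, -0.7, 0.6]
grip_width: 0.375
gripper_force: 0.0
[0.58104399 0.27355242 0.12572257] 0.3750734106984338
```

View pics/w7c.png

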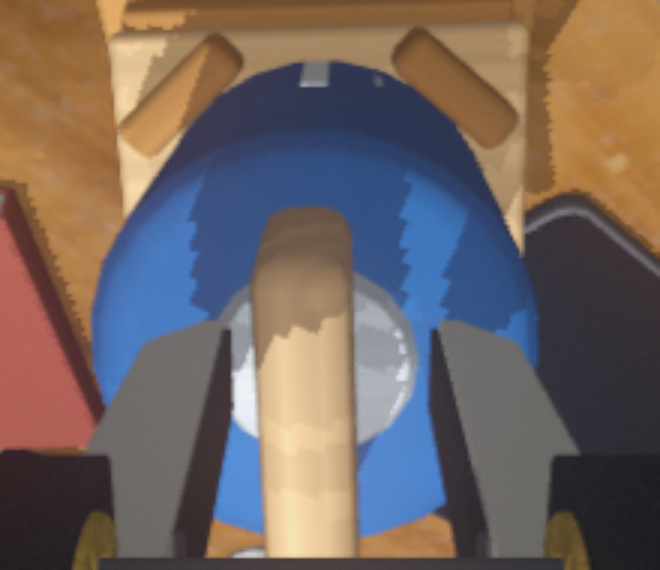

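The crop shows the handle near columns 304–312, between the fingers at 228 and 432 (midline 330). It is a few mm to the tool's −y side, with the stripe at (315,72).

Run:
```python
from h import *;import pickle
np.set_printoptions(precision=4,suppress=True)
im,s=pickle.load(open("pics/w7.pkl","rb"));T=im["T_tool_cam"]
def tp(x,y,z):
    d=T[:3,:3]@np.linalg.inv(im["mtx"])@np.array([170+x/3,140+y/3,1]);return T[:3,3]+d*(z-T[2,3])/d[2]
for p in((303,250,-.024),(304,330,-.027),(311,540,-.027),(315,86,.05),(315,62,.085),(310,132,.006),(94,310,.006),(537,310,.006),(251,380,-.027),(356,380,-.027)):print(p,tp(*p))
print(todelta(s["tcp_pos"],rest_tool(np.radians(19.3))[0],s))
```

```text
(303, 250, -0.024) [ 0.0316 -0.003  -0.024 ]
(304, 330, -0.027) [ 0.0201 -0.0028 -0.027 ]
(311, 540, -0.027) [-0.0161 -0.002  -0.027 ]
(315, 86, 0.05) [ 0.0424 -0.002   0.05  ]
(315, 62, 0.085) [ 0.0419 -0.0024  0.085 ]
(310, 132, 0.006) [ 0.0425 -0.0024  0.006 ]
(94, 310, 0.006) [ 0.0093 -0.0418  0.006 ]
(537, 310, 0.006) [0.0093 0.0388 0.006 ]
(251, 380, -0.027) [ 0.0119 -0.0109 -0.027 ]
(356, 380, -0.027) [ 0.0119  0.0049 -0.027 ]
(array([0., 0., 0.]), array([0.0009, 0.0019, 0.0005]))
```

Scaled: -0.0025 m is -0.0033, -0.0005 m is -0.0007, -0.01 rad is -0.005.

```bash
python3 jog.py '[[0.3,-0.0007,-0.0033,0,0,0,-0.005],[0.1,-0.0007,-0.0033,0,0,0,-0.005],[0.1,-0.0007,-0.0033,0,0,0,-0.005],[0.1,-0.0007,-0.0033,0,0,0,-0.005],[0.1,-0.0007,-0.0033,0,0,0,-0.005],[0.1,-0.0007,-0.0033,0,0,0,-0.005],[0.1,-0.0007,-0.0033,0,0,0,-0.005]]'
```

```text
t: 9.15
tcp_pos: [0.5822, 0.2712, 0.125]
orientation: [-0.453, 2.582, 0.115]
force: [-3.5, -4.7, 6.1]
grip_width: 0.171
gripper_force: 29.9
```

Scaled: -0.12 m is -0.16, -0.09 m is -0.12.

```bash
python3 jog.py '[[0.1,0,0,-0.0267,0,0,0],[0.1,0,0,-0.0667,0,0,0],[0.1,0,0,-0.12,0,0,0],[0.1,0,0,-0.16,0,0,0],[0.1,0,0,-0.16,0,0,0]]'
python3 - <<'E'
from h import *
np.set_printoptions(precision=4,suppress=True)
print(todelta((.515,.011,.24),down(np.radians(138.1))))
print(todelta((.515,.011,.24),down(np.radians(138.1)))[1]/3)
E
```

```text
t: 9.65
tcp_pos: [0.5253, 0.2516, 0.2329]
orientation: [-0.453, 2.577, 0.117]
force: [-0.0, 0.7, -2.0]
grip_width: 0.168
gripper_force: 30.0
(array([ 0.0757, -0.2228, -0.0516]), array([-0.1341,  0.5177, -0.4803]))
[-0.0447  0.1726 -0.1601]
```

Scaled: -0.223 m is -0.2973, 0.076 m is 0.1013, 0.518 rad is 0.259.

```bash
python3 jog.py '[[0.1,0.1013,-0.2973,-0.0693,-0.067,0.259,-0.24],[0.1,0.1013,-0.2973,-0.0693,-0.067,0.259,-0.24],[0.1,0.1013,-0.2973,-0.0693,-0.067,0.259,-0.24],[0.1,0.1013,-0.2973,-0.0693,-0.067,0.259,-0.24],[0.1,0.1013,-0.2973,-0.0693,-0.067,0.259,-0.24],[0.1,0.1013,-0.2973,-0.0693,-0.067,0.259,-0.24],[0.1,0.1013,-0.2973,-0.0693,-0.067,0.259,-0.24],[0.1,0.1013,-0.2973,-0.0693,-0.067,0.259,-0.24],[0.1,0.1013,-0.2973,-0.0693,-0.067,0.259,-0.24]]'
python3 - <<'E'
from h import *
np.set_printoptions(precision=4,suppress=True)
print(todelta((.515,.011,.24),down(np.radians(138.1))))
a,_=snap('wrist','w8');b,_=snap('side','s8');c,_=snap('scene','c8')
o=np.zeros((600,800,3),np.uint8)
o[:600,:420]=cv2.resize(a['img'][130:330,210:350],(420,600))
o[:300,420:]=cv2.resize(b['img'][110:260,223:413],(380,300))
o[300:,420:]=cv2.resize(c['img'][170:320,190:380],(380,300))
cv2.imwrite('pics/m8.png',o[:,:,::-1])
E
```

```text
t: 10.55
tcp_pos: [0.5146, 0.0114, 0.2362]
orientation: [1.278, -2.864, 0.0]
force: [0.8, 0.4, -1.9]
grip_width: 0.172
gripper_force: 30.0
(array([ 0.    , -0.0005, -0.0038]), array([ 0.002 , -0.005 ,  0.0001]))
```

View pics/m8.png

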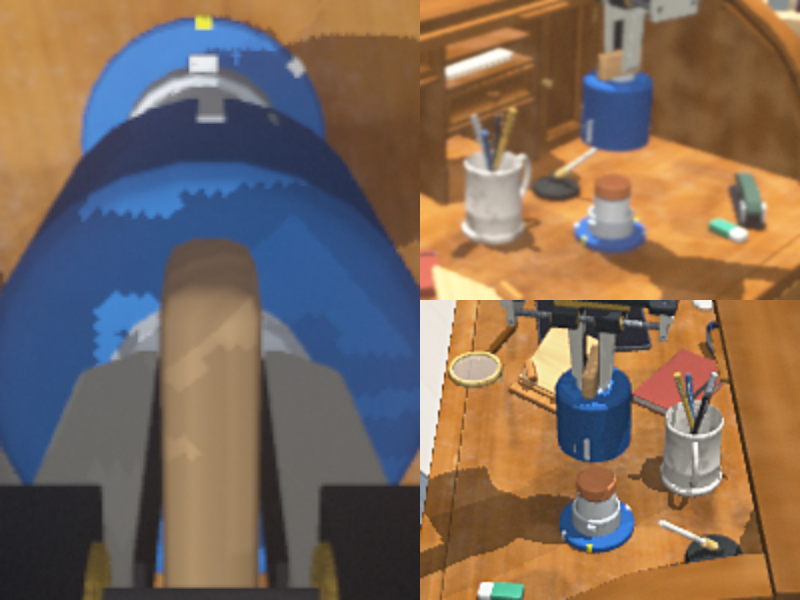

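The montage shows the tin upright in the base and the hood above it, hanging plumb in both views. In the wrist crop the yellow mark (204,22), lug (204,63) and stripe (210,100) are nearly in line.

Run:
```python
from h import *;import pickle
np.set_printoptions(precision=4,suppress=True)
im,s=pickle.load(open("pics/w8.pkl","rb"));T=im["T_tool_cam"]
def tp(x,y,z):
    d=T[:3,:3]@np.linalg.inv(im["mtx"])@np.array([210+x/3,130+y/3,1]);return T[:3,3]+d*(z-T[2,3])/d[2]
H=s["tcp_pos"][2]
for n,p in dict(yellow=(204,22,H-.012),lugouter=(203,58,H-.0325),rim=(210,98,.089),stripe=(211,121,.075),shelltop=(205,162,.006),handleend=(210,245,-.024),hl=(163,330,-.027),hr=(260,330,-.027),bl=(163,560,-.027),br=(250,560,-.027)).items():print(n,tp(*p))
import cv2
for f in("s8","c8"):
    im,s=pickle.load(open(f"pics/{f}.pkl","rb"));h=cv2.cvtColor(im["img"],cv2.COLOR_RGB2HSV);m=cv2.inRange(h,(100,110,40),(125,255,255))
    up=np.array([.515,.011,.19]);u=proj(im,up);n,l,st,ct=cv2.connectedComponentsWithStats(m);i=l[int(u[1]),int(u[0])]
    ys,xs=np.where(l==i);print(f,st[i],"axis pred",proj(im,(.515,.011,.15)),proj(im,(.515,.011,.235)))
    rows=[(y,xs[ys==y].min(),xs[ys==y].max()) for y in range(st[i,1],st[i,1]+st[i,3],3)]
    print([(int(y),(a+b)/2,int(b-a)) for y,a,b in rows])
    g=np.array([.515,.011,.012]);u=proj(im,g);print("foot pred",u)
    r=20;sub=np.where(m[int(u[1])-12:int(u[1])+30,int(u[0])-40:int(u[0])+40]);print("foot x",int(u[0])-40+sub[1].min(),int(u[0])-40+sub[1].max())
```

```text
yellow [ 0.0453 -0.0005  0.2242]
lugouter [ 0.0345 -0.0008  0.2037]
rim [0.0393 0.0015 0.089 ]
stripe [0.0361 0.0017 0.075 ]
shelltop [0.0421 0.0005 0.006 ]
handleend [ 0.0367  0.0013 -0.024 ]
hl [ 0.0246 -0.0055 -0.027 ]
hr [ 0.0246  0.0087 -0.027 ]
bl [-0.0144 -0.006  -0.027 ]
br [-0.0144  0.0077 -0.027 ]
s8 [ 305  146   34   39 1027] axis pred [320.4878 176.2754] [322.4274 144.5017]
[(146, np.float64(309.0), 2), (149, np.float64(321.0), 32), (152, np.float64(321.5), 33), (155, np.float64(321.0), 32), (158, np.float64(321.5), 31), (161, np.float64(321.5), 31), (164, np.float64(321.0), 30), (167, np.float64(320.5), 31), (170, np.float64(320.5), 31), (173, np.float64(322.5), 25), (176, np.float64(322.5), 25), (179, np.float64(322.5), 25), (182, np.float64(321.0), 22)]
foot pred [317.5647 224.1601]
foot x 301 333
c8 [ 258  204   38   47 1290] axis pred [276.7664 237.5472] [276.4386 209.0102]
[(204, np.float64(287.5), 1), (207, np.float64(276.0), 30), (210, np.float64(276.0), 34), (213, np.float64(276.0), 36), (216, np.float64(276.0), 36), (219, np.float64(276.0), 36), (222, np.float64(276.5), 35), (225, np.float64(276.5), 35), (228, np.float64(276.5), 35), (231, np.float64(276.5), 35), (234, np.float64(276.5), 35), (237, np.float64(276.5), 35), (240, np.float64(276.5), 35), (243, np.float64(277.0), 32), (246, np.float64(276.5), 27), (249, np.float64(276.0), 16)]
foot pred [277.2433 279.0494]
foot x 260 296
```

Run:
```python
from h import *;import pickle
np.set_printoptions(precision=4,suppress=True)
im,s=pickle.load(open("pics/w8.pkl","rb"));T=im["T_tool_cam"];h=cv2.cvtColor(im["img"],cv2.COLOR_RGB2HSV)
def tp(x,y,z):
    d=T[:3,:3]@np.linalg.inv(im["mtx"])@np.array([x,y,1]);return T[:3,3]+d*(z-T[2,3])/d[2]
for x in range(236,320,6):
    c=h[140:190,x];nav=(c[:,0]>105)&(c[:,0]<125)&(c[:,1]>150)&(c[:,2]<95)
    ys=np.where(nav)[0]
    if len(ys): y=140+ys[0];p=tp(x,y,.09);print(x,y,p[:2],np.hypot(*p[:2]))
print(h[150:176,280].tolist())
```

```text
[[103, 7, 241], [103, 10, 240], [105, 13, 236], [108, 14, 223], [117, 16, 144], [108, 15, 170], [106, 15, 215], [106, 15, 227], [108, 15, 201], [120, 11, 115], [126, 11, 115], [120, 9, 116], [130, 7, 115], [128, 9, 117], [126, 11, 116], [128, 9, 116], [126, 11, 117], [132, 11, 116], [120, 7, 142], [120, 7, 187], [113, 31, 167], [115, 105, 90], [113, 111, 87], [112, 117, 89], [113, 114, 87], [113, 111, 87]]
```

Run:
```python
from h import *;import pickle
np.set_printoptions(precision=4,suppress=True)
im,s=pickle.load(open("pics/w8.pkl","rb"));T=im["T_tool_cam"];h=cv2.cvtColor(im["img"],cv2.COLOR_RGB2HSV)
def tp(x,y,z):
    d=T[:3,:3]@np.linalg.inv(im["mtx"])@np.array([x,y,1]);return T[:3,3]+d*(z-T[2,3])/d[2]
for x in range(254,306,6):
    c=h[140:190,x].astype(int);nav=(c[:,0]>105)&(c[:,0]<125)&(c[:,1]>80)&(c[:,2]<110)
    ys=np.where(nav&np.roll(nav,-1)&np.roll(nav,-2))[0]
    if len(ys): y=140+ys[0];p=tp(x,y,.09);print(x,y,p[:2],np.hypot(*p[:2]),c[max(0,ys[0]-3):ys[0]+1].tolist())
print(tp(280,158.7,.09),tp(280,162,.09))
```

```text
254 170 [ 0.0335 -0.0182] 0.03811300176869778 [[107, 21, 195], [109, 17, 210], [113, 63, 113], [117, 89, 89]]
260 166 [ 0.0365 -0.0136] 0.03899906931160108 [[110, 6, 238], [109, 9, 226], [109, 18, 196], [114, 81, 107]]
266 165 [ 0.0373 -0.0091] 0.038399147492099536 [[110, 11, 136], [116, 16, 130], [113, 52, 113], [114, 102, 95]]
272 163 [ 0.0388 -0.0045] 0.03910275009713371 [[120, 10, 123], [120, 10, 123], [124, 18, 116], [114, 91, 92]]
278 171 [0.0327 0.    ] 0.03272985595578116 [[126, 9, 143], [120, 7, 187], [111, 31, 167], [114, 110, 88]]
284 171 [0.0327 0.0046] 0.03305316190779246 [[112, 31, 125], [112, 24, 161], [110, 48, 143], [113, 111, 87]]
290 164 [0.0381 0.0091] 0.039164731192047914 [[112, 18, 153], [110, 20, 152], [112, 51, 116], [114, 103, 84]]
296 165 [0.0373 0.0136] 0.03975035036066322 [[113, 19, 123], [109, 19, 145], [111, 23, 147], [112, 89, 95]]
302 171 [0.0328 0.0182] 0.037497487816617804 [[114, 89, 86], [113, 64, 88], [114, 59, 91], [111, 89, 97]]
[0.0421 0.0015 0.09  ] [0.0396 0.0015 0.09  ]
```

Units first: shifts go in shares of 750 mm and turns go in shares of 2 rad. So 0.05 m is 0.0667, 0.003 m is 0.004.

```bash
python3 jog.py '[[0.1,0.004,-0.0027,0.0267,0,0,0],[0.1,0.004,-0.0027,0.0533,0,0,0],[0.1,0.004,-0.0027,0.0667,0,0,0],[0.1,0.004,-0.0027,0.0667,0,0,0]]'
cat > chk.py <<'E'
from h import *;import sys
np.set_printoptions(precision=2,suppress=True)
tag=sys.argv[1];st0=sensors.sense();zr=st0["tcp_pos"][2]-.09;print(st0["tcp_pos"],st0["force"])
for f in("side","scene"):
    im,s=snap(f,f+tag);h=cv2.cvtColor(im["img"],cv2.COLOR_RGB2HSV);m=cv2.inRange(h,(100,110,40),(125,255,255))
    Rw=cam(im)[1][:,0]
    def mid(z,dx=30):
        u=proj(im,(.515,.011,z));y=int(round(u[1]));x0=int(u[0])-dx;xs=np.where(m[y,x0:x0+2*dx])[0]+x0
        dist=np.linalg.norm(cam(im)[0]-[.515,.011,z])/im["mtx"][0,0]*1000
        return ((xs.min()+xs.max())/2-u[0])*dist,(xs.max()-xs.min())*dist
    print(f,"right",Rw,"hood mm",[mid(z) for z in np.linspace(zr+.03,zr+.07,5)],"foot",[mid(z) for z in(.004,.008,.012)])
E
python3 chk.py 9
```

```text
t: 11.1
tcp_pos: [0.5135, 0.007, 0.1856]
orientation: [1.277, -2.862, -0.0]
force: [-0.1, 0.4, -2.0]
grip_width: 0.17
gripper_force: 30.0
[0.51 0.01 0.19] [-0.15  0.38 -2.02]
side right [-0.98 -0.17  0.02] hood mm [(np.float64(1.4229296423168498), np.float64(75.10577078264527)), (np.float64(-0.43733782696936035), np.float64(77.4671643084066)), (np.float64(1.5715698767852238), np.float64(77.24261156958275)), (np.float64(0.9977725893318384), np.float64(77.02200091080381)), (np.float64(0.42341605111074193), np.float64(81.92572405438713))] foot [(np.float64(-1.0855507532834925), np.float64(86.15708541834205)), (np.float64(-1.3009365547538225), np.float64(86.04008461910925)), (np.float64(-1.516300372371872), np.float64(85.92367460651403))]
scene right [ 0.85 -0.52  0.  ] hood mm [(np.float64(0.347956286763355), np.float64(81.9390088036443)), (np.float64(0.4329944136185715), np.float64(81.51091795489596)), (np.float64(0.5180008109305738), np.float64(81.08584468565525)), (np.float64(0.6029849089087533), np.float64(80.66383670104577)), (np.float64(0.6879565356227718), np.float64(84.96523308923844))] foot [(np.float64(1.8782435496104353), np.float64(92.50652638329453)), (np.float64(1.9072417147623297), np.float64(92.31087866022278)), (np.float64(1.936231908683266), np.float64(92.11564872453074))]
```

Run:
```python
from h import *
im,s=snap('wrist','w9')
a=cv2.resize(im['img'][120:210,220:340],(800,600),interpolation=cv2.INTER_CUBIC)
cv2.imwrite('pics/w9c.png',a[:,:,::-1])
```

```text
(no output)
```

View pics/w9c.png

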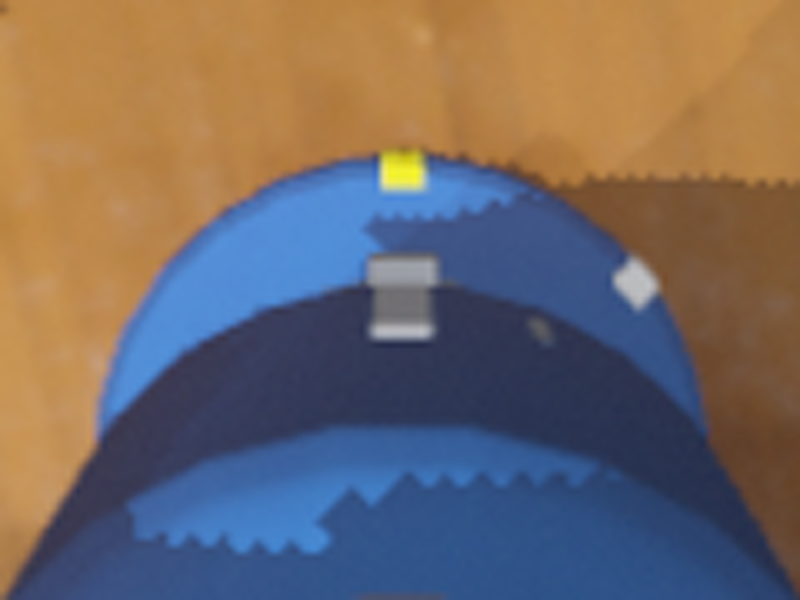

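The crop shows the yellow mark (403,172), lug (403,265) and hood stripe (402,312) in one line. The foot's outline and the rim's arc are clear, so I'll fit circles to both.

Run:
```python
from h import *;import pickle
from scipy.optimize import least_squares as L
np.set_printoptions(precision=4,suppress=True)
im,s=pickle.load(open("pics/w9.pkl","rb"));T=im["T_tool_cam"];k=800/120
def tp(p,z):
    d=T[:3,:3]@np.linalg.inv(im["mtx"])@np.array([220+p[0]/k-.5,120+p[1]/k-.5,1]);return (T[:3,3]+d*(z-T[2,3])/d[2])[:2]
def fit(ps,z,r):
    q=np.array([tp(p,z) for p in ps]);f=L(lambda c:np.hypot(*(q-c).T)-r,[0,0]);return f.x,f.fun
H=s["tcp_pos"][2]
print("foot",fit([(98,420),(155,275),(225,205),(310,167),(380,153),(640,250),(690,360),(706,430)],H,.048))
for z in(.087,.09,.093):print("rim",fit([(190,350),(270,310),(340,289),(440,285),(540,305),(640,362)],z,.044))
print("marks",tp((403,172),H-.012),tp((636,284),H-.012),"stripe",tp((402,290),.09),tp((402,332),.075),"lug",tp((403,258),H-.0325))
```

```text
foot (array([-0.0038,  0.0018]), array([ 0.0009,  0.0002,  0.0001, -0.0005, -0.0005,  0.0011, -0.0003,
        0.0004]))
rim (array([-0.0039,  0.0021]), array([-0.    , -0.0001,  0.0001,  0.    ,  0.0002, -0.0002]))
rim (array([-0.0044,  0.0021]), array([ 0.0001, -0.0001,  0.    , -0.    ,  0.0002, -0.0001]))
rim (array([-0.0049,  0.0021]), array([ 0.0001, -0.0001,  0.    , -0.0001,  0.0001, -0.    ]))
marks [0.0421 0.0016] [0.0254 0.0368] stripe [0.0388 0.0014] [0.0369 0.0013] lug [0.0324 0.0016]
```

Scaled: 0.063 m is 0.084, 0.06 m is 0.08.

```bash
python3 jog.py '[[0.1,0.0008,0,0.0267,0,0,0],[0.1,0.0008,0,0.0533,0,0,0],[0.1,0.0008,0,0.0667,0,0,0],[0.1,0.0008,0,0.0733,0,0,0],[0.1,0.0008,0,0.08,0,0,0],[0.1,0.0008,0,0.084,0,0,0],[0.1,0.0008,0,0.084,0,0,0]]'
```

```text
t: 11.95
tcp_pos: [0.5134, 0.0061, 0.1238]
orientation: [1.277, -2.864, 0.001]
force: [-0.4, -0.1, -2.3]
grip_width: 0.173
gripper_force: 30.0
```

Scaled: 0.017 m is 0.0227, 0.015 m is 0.02.

```bash
python3 jog.py '[[0.1,0,0,0.0053,0,0,0],[0.1,0,0,0.0107,0,0,0],[0.1,0,0,0.016,0,0,0],[0.1,0,0,0.02,0,0,0],[0.1,0,0,0.0227,0,0,0],[0.1,0,0,0.0227,0,0,0]]'
```

```text
t: 12.55
tcp_pos: [0.5131, 0.006, 0.1063]
orientation: [1.277, -2.864, 0.001]
force: [-0.1, -0.2, -2.3]
grip_width: 0.169
gripper_force: 30.0
```

Scaled: 0.004 m is 0.0053, 0.002 m is 0.0027.

```bash
python3 jog.py '[[0.1,0,0,0.0027,0,0,0],[0.1,0,0,0.0053,0,0,0],[0.1,0,0,0.0053,0,0,0]]'; python3 jog.py '[[0.1,0,0,0.0013,0,0,0],[0.1,0,0,0.0027,0,0,0],[0.1,0,0,0.0027,0,0,0]]'
```

```text
t: 12.85
tcp_pos: [0.5141, 0.0066, 0.105]
orientation: [1.279, -2.867, 0.001]
force: [-5.3, 5.8, 16.9]
grip_width: 0.171
gripper_force: 30.0
t: 13.15
tcp_pos: [0.5143, 0.0068, 0.1048]
orientation: [1.279, -2.867, 0.001]
force: [-14.6, 7.6, 35.9]
grip_width: 0.168
gripper_force: 30.0
```

Scaled: -0.004 m is -0.0053.

```bash
python3 jog.py '[[0.1,0,0,-0.0053,0,0,0],[0.1,0,0,-0.0053,0,0,0]]'
python3 - <<'E'
from h import *
b,_=snap('side','s10');c,_=snap('scene','c10')
o=np.zeros((300,800,3),np.uint8)
o[:,:400]=cv2.resize(b['img'][170:245,270:370],(400,300),interpolation=cv2.INTER_CUBIC)
o[:,400:]=cv2.resize(c['img'][225:300,225:325],(400,300),interpolation=cv2.INTER_CUBIC)
cv2.imwrite('pics/m10.png',o[:,:,::-1])
E
```

```text
t: 13.35
tcp_pos: [0.5135, 0.006, 0.1053]
orientation: [1.278, -2.865, 0.002]
force: [0.1, -0.2, -2.6]
grip_width: 0.166
gripper_force: 30.0
```

View pics/m10.png

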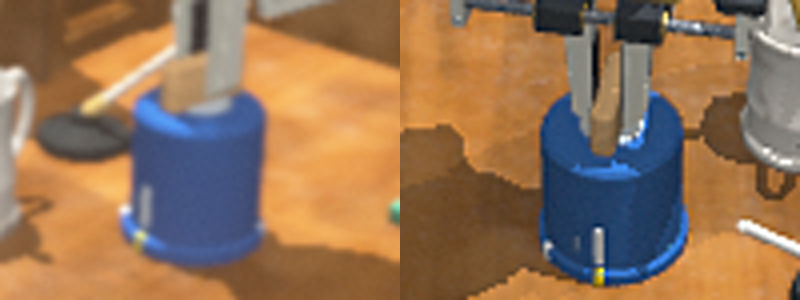

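The picture shows the hood down on the foot with its stripe over the yellow mark in both views. Now the twist, about the base axis, which is 4 mm from the TCP.

Scaled: 0.0019 m is 0.0025, 0.0005 m is 0.0007, 0.45 rad is 0.225.

```bash
python3 jog.py '[[0.1,0.0003,0.0007,0,0,0,0.05],[0.1,0.0004,0.0013,0,0,0,0.115],[0.1,0.0005,0.0019,0,0,0,0.17],[0.1,0.0005,0.0025,0,0,0,0.225],[0.1,0.0005,0.0025,0,0,0,0.225]]'
```

```text
t: 13.95
tcp_pos: [0.512, 0.0072, 0.1049]
orientation: [0.603, -3.079, 0.003]
force: [2.3, 2.5, 4.3]
grip_width: 0.174
gripper_force: 30.0
```

Scaled: 0.0018 m is 0.0024, 0.0014 m is 0.0019, 0.42 rad is 0.21.

```bash
python3 jog.py '[[0.1,0.0003,0.0007,0,0,0,0.05],[0.1,0.0004,0.0013,0,0,0,0.11],[0.1,0.0005,0.0019,0,0,0,0.165],[0.1,0.0005,0.0024,0,0,0,0.21],[0.1,0.0005,0.0024,0,0,0,0.21]]'; python3 -c "
from h import *
s=sensors.sense();M=R.from_rotvec(s['orientation']).as_matrix();print(np.degrees(np.arctan2(M[1,1],M[0,1])),s['ft_torque'])"
```

```text
t: 14.45
tcp_pos: [0.511, 0.009, 0.105]
orientation: [-0.048, -3.138, 0.003]
force: [2.9, 5.1, 3.2]
grip_width: 0.169
gripper_force: 30.0
88.25788550650275 [ 1.11060845 -0.70179183 -0.02410928]
```

Scaled: 0.0002 m is 0.0003, 0.0001 m is 0.0001, 0.07 rad is 0.035.

```bash
python3 jog.py '[[0.1,0,0.0001,0,0,0,0.015],[0.1,0,0.0003,0,0,0,0.025],[0.1,0,0.0003,0,0,0,0.035],[0.1,0,0.0003,0,0,0,0.035]]'; python3 -c "
from h import *
s=sensors.sense();M=R.from_rotvec(s['orientation']).as_matrix();print(np.degrees(np.arctan2(M[1,1],M[0,1])),s['ft_torque'])"
```

```text
t: 14.85
tcp_pos: [0.5111, 0.009, 0.105]
orientation: [-0.153, -3.135, 0.004]
force: [4.0, 2.8, 3.1]
grip_width: 0.169
gripper_force: 30.1
84.40794696496303 [ 0.80722883 -0.96795631  0.39230068]
```

Scaled: -0.15 m is -0.2, -0.11 m is -0.1467, -0.01 rad is -0.005.

```bash
python3 jog.py '[[0.1,0,0,0,0,0,-0.005],[0.3,0,0,0,0,0,-0.005],[0.5,0,0,0,0,0,-0.005],[0.5,0,0,0,0,0,-0.005],[0.5,0,0,0,0,0,-0.005],[0.5,0,0,-0.0267,0,0,-0.005],[0.5,0,0,-0.08,0,0,-0.005],[0.5,0,0,-0.1467,0,0,-0.005],[0.5,0,0,-0.2,0,0,-0.005],[0.5,0,0,-0.2,0,0,-0.005]]'
python3 - <<'E'
from h import *
np.set_printoptions(precision=4,suppress=True)
im,s=snap('wrist','w11');h=cv2.cvtColor(im["img"],cv2.COLOR_RGB2HSV)
w=cv2.inRange(h,(0,0,150),(180,70,255));u=proj(im,(.515,.011,.05),s);print(u)
n,l,st,c=cv2.connectedComponentsWithStats(w)
y=cv2.inRange(h,(22,120,120),(34,255,255));n2,l2,st2,c2=cv2.connectedComponentsWithStats(y)
for nm,st_,c_ in(("w",st,c),("y",st2,c2)):
    for i in range(1,len(c_)):
        if st_[i,4]>=4 and np.hypot(*(c_[i]-u))<75: print(nm,c_[i],st_[i],plane(im,c_[i],.012,s)[:2],plane(im,c_[i],.03,s)[:2])
wd=cv2.inRange(h,(10,60,120),(25,150,255));
print("notebook/rest check later")
E
```

```text
t: 15.85
tcp_pos: [0.5125, 0.0091, 0.2606]
orientation: [0.142, 3.136, -0.005]
force: [-0.0, -0.3, 0.4]
grip_width: 0.501
gripper_force: 0.0
[281.6324 181.7087]
w [279. 137.] [277 136   5   3  15] [0.4689 0.012 ] [0.4672 0.0122]
w [267.4932 191.0816] [261 174  12  34 294] [ 0.534  -0.0083] [ 0.5295 -0.0072]
w [294.2923 191.1179] [290 178  10  28 195] [0.537  0.0251] [0.5324 0.0248]
w [278.1282 199.1538] [277 191   3  18  39] [0.5456 0.004 ] [0.5406 0.0046]
w [279.  213.5] [279 212   1   4   4] [0.5647 0.0034] [0.5588 0.004 ]
w [277.3125 222.9375] [277 217   2  11  16] [0.5773 0.0001] [0.5709 0.0008]
w [272.  223.5] [272 222   1   4   4] [ 0.5774 -0.0068] [ 0.571  -0.0058]
y [250.25 152.  ] [248 150   5   5  16] [ 0.4836 -0.0243] [ 0.4812 -0.0225]
notebook/rest check later
```

Run:
```python
from h import *;import pickle
np.set_printoptions(precision=4,suppress=True)
im,s=pickle.load(open("pics/w11.pkl","rb"));h=cv2.cvtColor(im["img"],cv2.COLOR_RGB2HSV)
for r in range(130,170,2): print(r,"".join("." if h[r,c,1]<75 else "y" if h[r,c,0]<60 else "#" for c in range(240,320)))
w=np.uint8(h[...,1]<75);w[:140]=0;w[162:]=0;w[:,:262]=0;w[:,298:]=0
n,l,st,c=cv2.connectedComponentsWithStats(w)
for i in range(1,n):
    if st[i,4]>5: print(c[i],st[i],plane(im,c[i],.02,s)[:2])
```

```text
130 yyyyyyyyyyyyyyyyyyyyyyyyyyyyyyyyyyyyyyyyyyyyyyyyyyyyyyyyyyyyyyyyyyyyyyyyyyyyyyyy
132 yyyyyyyyyyyyyyyyyyyyyyyyyyyyyyyyyyyyyyyyyyyyyyyyyyyyyyyyyyyyyyyyyyyyyyyyyyyyyyyy
134 yyyyyyyyyyyyyyyyyyyyyyyyyyyyyyyyyyyyyyyyyyyyyyyyyyyyyyyyyyyyyyyyyyyyyyyyyyyyyyyy
136 yyyyyyyyyyyyyyyyyyyyyyyyyyyyyyyy..###......######..yyyyyyyyyyyyyyyyyyyyyyyyyyyyy
138 yyyyyyyyyyyyyyyyyyyyyyyyyy..#########......#############.yyyyyyyyyyyyyyyyyyyyyyy
140 yyyyyyyyyyyyyyyyyyyyyy.##############.......################..yyyyyyyyyyyyyyyyyy
142 yyyyyyyyyyyyyyyyyyy.#######.#########################..########.yyyyyyyyyyyyyyyy
144 yyyyyyyyyyyyyyyyy#######..#..#####################################.yyyyyyyyyyyyy
146 yyyyyyyyyyyyyyy#####.#.###..#########################################yyyyyyyyyyy
148 yyyyyyyyyyyyy######..#..##############################################.yyyyyyyyy
150 yyyyyyyyyyyy.####..#.###################################################.yyyyyyy
152 yyyyyyyyyyyyy.#...#######################################################.yyyyyy
154 yyyyyyyyyyyy..#############################################################.yyyy
156 yyyyyyy.###.################################################################.yyy
158 yyyyyy.######################################################################.yy
160 yyyyyy##############################........##################################.y
162 yyyyy#############################..yyyyyyyyyyy.##############################.y
164 yyyy.############################.yyyyyyyyyyyyyy.##############################.
166 yyy.############################.yyyyyyyyyyyyyyy.##############################.
168 yyy#############################.yyyyyyyyyyyyyyyy##############################.
[280.  140.5] [277 140   7   2  14] [0.4722 0.0129]
[267.125 144.625] [266 142   3   6   8] [ 0.4757 -0.0026]
[278.7 160.2] [275 160   9   2  10] [0.4953 0.0093]
```

```bash
python3 -c "
from rig import bot, workorder, sensors, get_image
print(workorder.sign_off())"
```

```text
the job is handed in; nothing more can be done
None
```

The job is handed in at 15.9 s: the tin stands upright in the base, and the hood is over it, twisted clockwise to its stop with the visible stripe at its white mark (about 3° past nominal). I viewed 12 pictures, two over the limit of 10, and did no separate final check on the bystanders, though nothing the arm did came near them.

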